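Wedge a rocking laboratory scale steady

TASK

The weighing scale rocks because its foot at the corner nearest the loose grey wedge is too short. Push the wedge along the worktop, thin end first, under that foot until it is snug and the scale no longer rocks when that corner is pressed; do not lift the wedge, shove the scale out of place, jack it up out of level, or disturb the cup and bottles. Finish holding: the program ends with the fingertips still pressing firmly down on top of that corner, clear of the wedge, while the scale stays level.

Things in the scene. Friction and masses are not known exactly. Their poses are not given: they have to be found in the camera images.
- scale: White weighing scale, 180 x 180 mm, grey top, round steel pan 110 mm across (20 mm to own +x, top at 66 mm). Housing from 16 to 58 mm above the worktop. Origin: middle, at worktop level; own -x is the display side, own -y its right, z up. Four 16 mm square feet at x, y = +-75 mm; the one at (-75, -75) is 5 to 9 mm short. About 1.2 kg; level at the start on the other three feet.
- short_foot (a point): Worktop point under the middle of the short foot (scale's own x, y = -75, -75 mm, z = 0). Once the wedge is snug under it, driving it on takes about 4 to 8 N and shoves the scale along or jacks it up; a push of 2.5 N on the back seats it.
- press_corner (a point): Where to press: grey top of the scale's housing over the short foot (own x, y = -72, -72 mm), clear of the pan, 58 mm above the worktop when level. About 2 to 3 N down makes it dip 5 to 9 mm while nothing is under the foot, so press with 6 N or more; firmly wedged it gives less than 2 mm.
- wedge: Loose grey plastic wedge, 90 mm long, 50 wide, 2 thick at the thin end rising evenly to 15 at the flat upright back. Origin: centre of its underside. Thin end to own +y, back to own -y, z up. 0.06 kg, slides with under 1 N. Starts at the scale's own -y side, thin end roughly towards the short foot, up to 2 cm out of line, turned up to 0.2 rad.
- wedge_tip (a point): Middle of the wedge's thin end, 1 mm above its underside.
- wedge_back (a point): Middle of the wedge's flat back face (50 mm wide, 15 mm high), 7.5 mm above its underside.
- cup: Loose specimen cup with orange lid, 58 mm across, 64 mm high; bystander. Origin: centre of its underside.
- small_bottle: Loose brown bottle with black cap, 26 mm across, 62 mm high; bystander. Origin: centre of its underside.
- jar_bottle: Loose small clear bottle with red cap, 30 mm across, 58 mm high; bystander. Origin: centre of its underside.
Things that resemble listed ones, but are neither listed nor needed, are in the scene too. Several things have the shape of the wedge; the one meant has the colours described above.

How it is judged (in metres and radians):
On the way:
1. the wedge's thin end is under the short foot (y of wedge_tip in the frame of scale above -0.07 m and x of wedge_tip in the frame of scale between -0.103 and -0.047 m), for 0.1 s.
At the end, for the whole second after the job is handed in: Wedge tip under the short foot (13 mm past its outer edge, within 28 mm sideways); fingers press the scale with over 4 N within 35 mm of the press point, off the wedge; the wedge carries over 1.5 N; scale level within 0.02 rad; all still (all of step 1 and contact force between the fingers and scale above 4 N and horizontal distance between the grasp point and press_corner below 0.035 m and contact force between wedge and scale above 1.5 N and angle between scale's own z axis and vertical below 0.02 rad and contact force between the fingers and wedge below 0.5 N and linear speed of wedge below 0.01 m/s and angular speed of scale below 0.1 rad/s); the arm keeps its last pose, push and grip.
It fails at once if the wedge was lifted or turned over (height (world z) of wedge above 0.012 m or angle between wedge's own z axis and vertical above 0.3 rad).
It fails at once if the scale was lifted (height (world z) of scale above 0.012 m).
It fails at once if the scale was shoved out of its place by more than 12 mm (distance of scale from where it was at the start of the episode above 0.012 m).
It fails at once if a bystander was moved by more than 20 mm or knocked over (distance of any of cup, small_bottle, jar_bottle from where it was at the start of the episode above 0.02 m or angle between any of cup, small_bottle, jar_bottle's own z axis and vertical above 0.5 rad).
It also fails if it takes over 48 s, if anything falls off the work surface, if the arm or the gripper's body presses on something with over 40 N, if the wrist force passes 120 N, or if a joint passes its speed limit or range.

ROBOT

A 6-joint arm with a two-finger parallel gripper is mounted at the origin on a cart in front of the work surface, level with it; the furniture and walls round the work are solid. World frame = base frame: x ahead of the robot, y to its left, z up, the work surface at z = 0. Lengths are in m, angles in degrees, forces in N, time in s.
With the tool pointing down it reaches from about 0.275 to 0.975 m from the base axis. Payload 8.4 kg.
Tool frame: the origin (TCP) lies midway between the tips of the shut fingers; the grasp point (between the pads) lies 19 mm behind it; z points along the fingers, y is the line along which they close (so a half turn about z gives the same grasp; the last joint's range is limited). The gripper opens to 92 mm and grips with 3 to 60 N. Pads are 20 mm wide; open, the fingers measure 128 mm over their backs; the gripper's body (75 mm by 189 mm) begins 69 mm behind the grasp point.
Start: joints at [73.889, 20.225, 93.587, -0, 66.188, -0.138], TCP at [0.172, 0.601, 0.215] pointing down, gripper open.
Joint ranges: [-150.9, 150.9], [-52.94, 120.26], [3.33, 152.33], [-74.26, 254.26], [0, 154.13], [-172.89, 172.89]. Speed limits (degrees/s): [127.2, 127.2, 159.86, 180, 180, 180].

INTERFACE

Orientations are given as [roll, pitch, yaw] about the fixed x, y, z axes, in that order (R = Rz(yaw) Ry(pitch) Rx(roll)).
In Python, from bench import * gives the robot as it stands. Calls block until the motion is done:
- goto(position, orientation): joint-space move of the TCP to a pose.
- move_l(position, velocity=0.15, frame=None, max_force=None): straight line of the TCP; frame=None keeps the orientation; velocity is the mean speed in m/s. With max_force (N) it stops when the force on the tool has changed by that much, and returns True; else False.
- move_j(angles): joint-space move.
- command_gripper(opening, force=None): opening from 0.0 (shut) to 1.0 (fully open); force is the grip in N (None keeps the last); returns when the fingers have stopped.
- sleep(seconds).
- solve_ik(position, orientation): joint angles nearest the present ones, or None.
- capture(name): name is "scene" or "top" or "wrist"; returns the picture (480x640x3 uint8, red, green, blue); there is no depth.
- camera_params(name): a dict with "camera_matrix" (3x3 intrinsics, pixels), "k1" (the pictures are not rectified: a ray, as slopes to the right and down, at radius r is drawn at 1 + k1 r^2 times it, then the intrinsics apply), "cam_to_world" (4x4, takes a point from camera to world coordinates); the wrist camera has in their place "T_tool_cam" (4x4, takes a point from camera to tool coordinates, whose origin is the TCP and whose axes are the flange's). Camera axes: x right, y down, z forward; pixel columns grow to the right and rows downward; lengths in m; the calibration is good to about 2 mm. A picture is of the moment at which its call begins: read the wrist's pose just before it. camera_params takes no time and is no camera call.
A pose or a line that the arm cannot do raises Unreachable and nothing moves.
- hand_in(): hands the job in; it is judged then, once.
Readings, each from a call of its own:
- get_time_s(): time.
- get_qpos(): joint angles.
- get_qd(): joint speeds.
- get_joint_efforts(): joint torques, N m.
- get_ee_pos(): TCP position.
- get_eef_rot(): TCP orientation.
- get_contact_force(): force on the tool from outside, world axes, zero at the start.
- get_ft_torque(): the same for the moment, N m.
- get_grip_width(): opening from 0.0 (shut) to 1.0 (fully open).
- get_gripper_force(): force on a finger pad.
Only numpy, scipy, OpenCV 4.12 (cv2) and the standard library are available. Lean on these libraries where they do the work, as an engineer would, in place of code of your own. Each camera call takes 0.05 s, during which the arm holds its last target. There are 200 camera calls.

## Working session

There is one attempt and no reset: what is moved stays moved. The work goes in short steps, each a Python script; the robot and the scene stay as the last script left them, time stands still between calls to the robot, and variables do not carry over. Pictures are saved under pics/ and viewed, at most 10 in all, crops included, and the job is handed in when it is done.

```bash
mkdir -p pics; cat > h.py <<'E'
from bench import *
import numpy as np, cv2
def save(n,f):
    im=capture(n); cv2.imwrite('pics/'+f,im[:,:,::-1]); return im
def p2w(n,px,z,T=None):
    c=camera_params(n); K=np.array(c["camera_matrix"]);k=c["k1"]
    T=np.array(c["cam_to_world"]) if T is None else T
    px=np.atleast_2d(np.array(px,float)); d=np.c_[(px[:,0]-K[0,2])/K[0,0],(px[:,1]-K[1,2])/K[1,1]]
    u=d.copy()
    for _ in range(20): u=d/(1+k*(u**2).sum(1,keepdims=True))
    r=np.c_[u,np.ones(len(u))]@T[:3,:3].T; o=T[:3,3]
    return o+r*((np.broadcast_to(z,len(r))-o[2])/r[:,2])[:,None]
E
python3 - <<'E'
from h import *
save("top","top.png");save("scene","scene.png")
print(get_time_s(),get_eef_rot(),camera_params("top"))
E
```

```text
0.1 [-1.79927537e+02 -2.05797912e-03  1.64024592e+02] {'camera_matrix': array([[474.49427744,   0.        , 317.43570752],
       [  0.        , 474.49427744, 238.72396189],
       [  0.        ,   0.        ,   1.        ]]), 'k1': -0.04305155371244361, 'cam_to_world': array([[ 0.00330224, -0.98035811,  0.19719803,  0.38096275],
       [-0.99995546, -0.00149365,  0.00931947,  0.1520606 ],
       [-0.00884188, -0.19722002, -0.98031938,  0.90114941],
       [ 0.        ,  0.        ,  0.        ,  1.        ]])}
```

View pics/top.png

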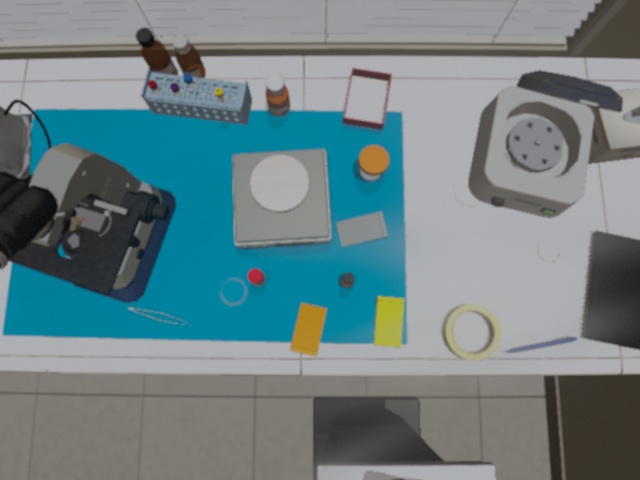

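View pics/scene.png

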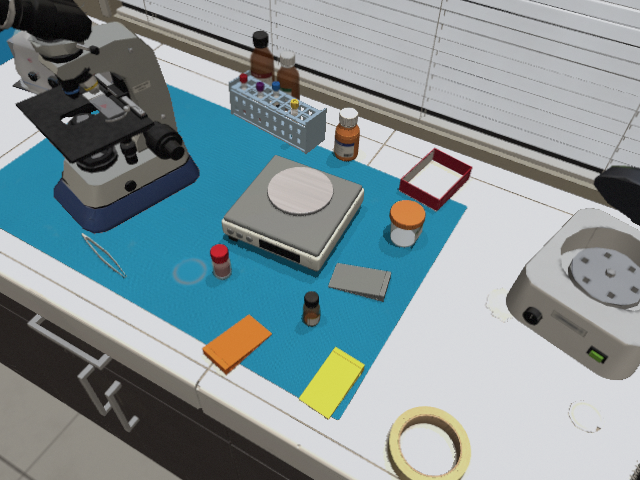

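The top view shows the scale's top at roughly (233,153)–(330,243). Its short foot is at the lower right, by (330,243). The grey wedge is at (337–387, 212–245), the cup at (373,160) and the small bottle at (347,281). I'll move over the area for a closer wrist view.

```bash
python3 - <<'E'
from h import *
np.set_printoptions(precision=4,suppress=True)
print(p2w("top",[(233,153),(326,150),(330,239),(234,244)],.058))
print(p2w("top",[(337,219),(382,212),(387,238),(343,245)],[.002,.015,.015,.002]))
print(camera_params("wrist"))
goto([0.36,0.02,0.30],[180,0,180]); print(get_time_s(),get_eef_rot(),get_ee_pos())
np.save('p.npy',np.r_[get_ee_pos(),get_eef_rot()]);save("wrist","w1.png")
E
```

```text
[[0.7156 0.3202 0.058 ]
 [0.7213 0.1445 0.058 ]
 [0.5501 0.1373 0.058 ]
 [0.5406 0.3114 0.058 ]]
[[0.6011 0.1226 0.002 ]
 [0.6119 0.0363 0.015 ]
 [0.5608 0.028  0.015 ]
 [0.5496 0.1113 0.002 ]]
{'camera_matrix': array([[364.46  ,   0.    , 318.6578],
       [  0.    , 364.46  , 239.5805],
       [  0.    ,   0.    ,   1.    ]]), 'k1': -0.0411941542369855, 'T_tool_cam': array([[-0.0003, -0.9679, -0.2512,  0.07  ],
       [ 1.    , -0.0002, -0.0003, -0.0004],
       [ 0.0002, -0.2512,  0.9679, -0.1716],
       [ 0.    ,  0.    ,  0.    ,  1.    ]])}
2.3083 [ 179.9911   -0.0021 -179.9774] [0.3602 0.0204 0.3   ]
```

View pics/w1.png

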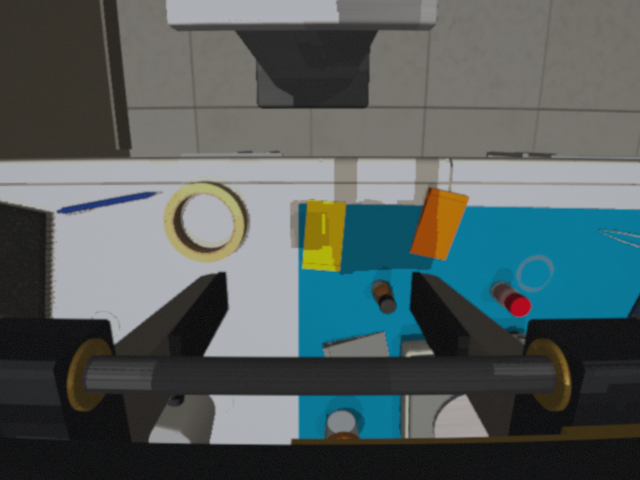

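```bash
cat >> h.py <<'E'
from scipy.spatial.transform import Rotation as R
def wT():
    T=np.eye(4);T[:3,:3]=R.from_euler('xyz',get_eef_rot(),degrees=True).as_matrix();T[:3,3]=get_ee_pos()
    return T@np.array(camera_params("wrist")["T_tool_cam"])
E
python3 - <<'E'
from h import *
goto([0.64,0.085,0.24],[180,0,180]); print(get_time_s())
np.save('T1.npy',wT());save("wrist","w2.png")
E
```

```text
3.4833
```

View pics/w2.png

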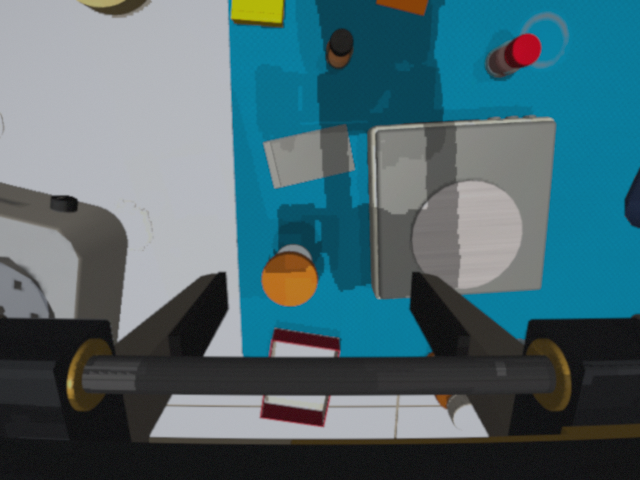

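The close view shows the wedge with its thin end at (347,126)–(354,169) and its back at (264,142)–(274,187). The scale's top corners are at about (370,128), (553,118), (542,290) and (380,298). I'll zoom in for exact corners.

```bash
python3 - <<'E'
import cv2
a=cv2.imread('pics/w2.png')[105:205,250:390]
cv2.imwrite('pics/z.png',cv2.resize(a,None,fx=5.5,fy=5.5,interpolation=cv2.INTER_CUBIC))
E
```

```text
(no output)
```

View pics/z.png

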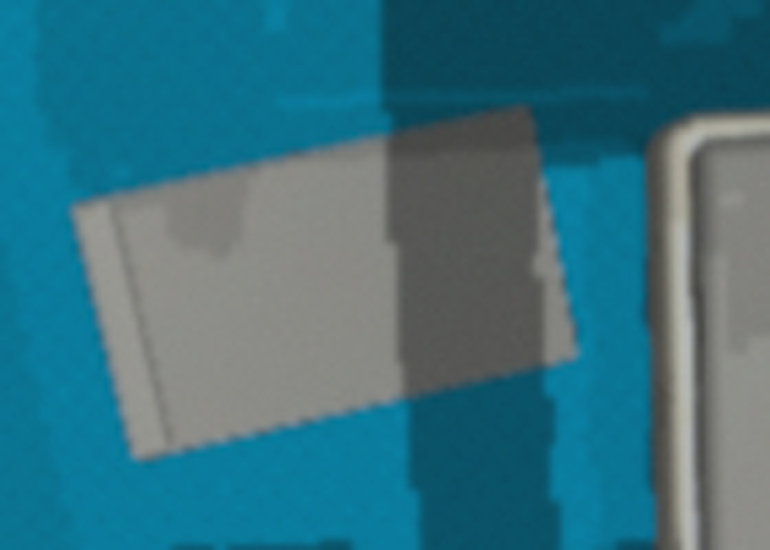

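The zoom puts the wedge's thin-end corners at (532,105) and (578,357) and its back corners at (72,205) and (135,460). The scale's housing edge is at about x=650. Next I compute both poses.

```bash
python3 - <<'E'
from h import *
np.set_printoptions(precision=4,suppress=True)
T=np.load('T1.npy')
def fit(m,w):
    m=np.array(m,float);w=w[:,:2];mc=m.mean(0);wc=w.mean(0)
    a=m-mc;b=w-wc;th=np.arctan2((a[:,0]*b[:,1]-a[:,1]*b[:,0]).sum(),(a*b).sum())
    r=np.array([[np.cos(th),-np.sin(th)],[np.sin(th),np.cos(th)]]);t=wc-r@mc
    return th,t,r,np.linalg.norm(m@r.T+t-w,axis=1)
z=np.array([(532,105),(578,357),(72,205),(135,460)])/5.5+[250,105]
# image right=+y, down=+x
w=p2w("wrist",z,[.002,.002,.015,.015],T)
W=fit([(-.025,.045),(.025,.045),(-.025,-.045),(.025,-.045)],w)
s=p2w("wrist",[(370,127.5),(554,118),(543,290),(380,298)],.058,T)
S=fit([(-.09,-.09),(-.09,.09),(.09,.09),(.09,-.09)],s)
st=p2w("top",[(233,153),(326,150),(330,239),(234,244)],.058)
print(w,s,st)
for n,f in (('wedge',W),('scale',S)):print(n,f[0],f[1],f[3])
f=lambda P,v:P[2]@np.array(v)+P[1]
foot=f(S,(-.075,-.075));print('foot',foot,'press',f(S,(-.072,-.072)),'tip',f(W,(0,.045)),'back',f(W,(0,-.045)))
print('tip in scale',S[2].T@(f(W,(0,.045))-S[1]),'rel yaw',W[0]-S[0])
print('cup',p2w("wrist",(290,279),.064,T),'bottle',p2w("wrist",(341,41),.062,T))
print(solve_ik([0.56,-0.02,.01],[180,0,90]),solve_ik([0.56,-0.02,.01],[180,0,180]),get_qpos())
E
```

```text
[[0.5469 0.1145 0.002 ]
 [0.5957 0.1247 0.002 ]
 [0.566  0.0256 0.015 ]
 [0.6149 0.0363 0.015 ]] [[0.5529 0.1322 0.058 ]
 [0.5426 0.3063 0.058 ]
 [0.7162 0.3219 0.058 ]
 [0.7244 0.1486 0.058 ]] [[0.7156 0.3202 0.058 ]
 [0.7213 0.1445 0.058 ]
 [0.5501 0.1373 0.058 ]
 [0.5406 0.3114 0.058 ]]
wedge 0.21212901230775807 [0.5809 0.0753] [0.0005 0.0002 0.0005 0.0003]
scale 0.0728514784179949 [0.634  0.2272] [0.0025 0.0064 0.0019 0.0075]
foot [0.5647 0.147 ] press [0.5675 0.1502] tip [0.5714 0.1193] back [0.5903 0.0313]
tip in scale [-0.0703 -0.1032] rel yaw 0.13927753388976316
cup [[0.7008 0.0551 0.064 ]] bottle [[0.4796 0.1039 0.062 ]]
[ -2.1988  30.2413 109.5769  -0.      40.1818  -2.1988] [ -2.1988  30.2413 109.5769   0.      40.1818 -92.1988] [  7.4232  20.698   89.4449  -0.0045  69.8258 -82.5735]
```

```bash
python3 - <<'E'
from h import *
np.set_printoptions(precision=4,suppress=True)
goto([.588,-.003,.12],[180,0,93.4]); command_gripper(0.12)
print(get_grip_width())
print(move_l([.588,-.003,.006],.08,max_force=8)); sleep(.2)
f0=get_contact_force();print(get_ee_pos(),f0)
print(move_l([.582,.040,.006],.03,max_force=2.5),get_ee_pos(),get_contact_force()-f0)
goto_ok=get_time_s();print(goto_ok)
save("top","t2.png")
a=cv2.imread('pics/t2.png')[140:290,220:420];cv2.imwrite('pics/t2z.png',cv2.resize(a,None,fx=4,fy=4,interpolation=cv2.INTER_CUBIC))
E
```

```text
0.12345625782764535
False
[ 0.5882 -0.003   0.0063] [-0.0474 -0.7864 -1.0924]
False [0.5821 0.0399 0.006 ] [0.9101 1.0112 0.5811]
9.3917
```

View pics/t2z.png

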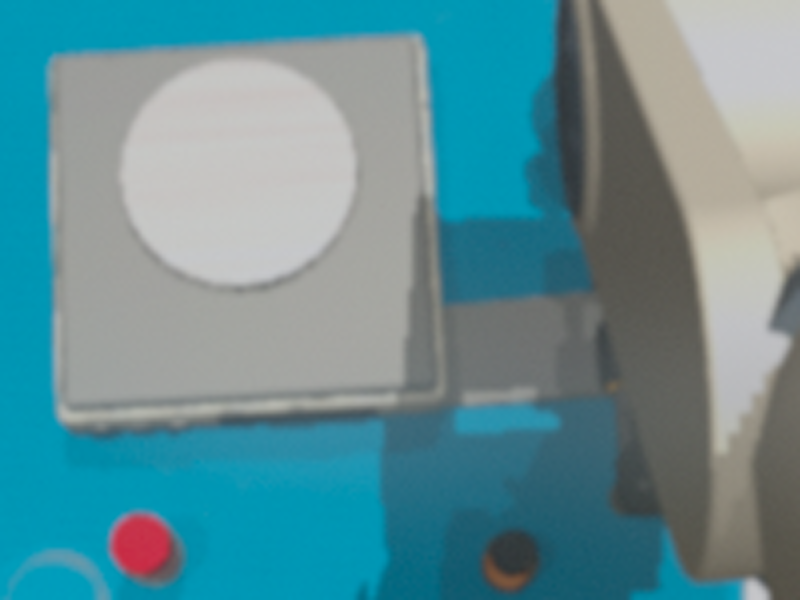

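The wedge is now square to the scale, with its tip just under the housing edge. I'll push it in slowly in small steps, using averaged force readings.

```bash
python3 - <<'E'
from h import *
np.set_printoptions(precision=3,suppress=True)
def F(n=6):
    a=[]
    for _ in range(n): a.append(get_contact_force()); sleep(.01)
    return np.mean(a,0)
p=np.array([.582,.040,.006]); d=np.array([-.09,1,0])
for i in range(28):
    p=p+d*.002
    if i<4: move_l(p,.03)
    else: move_l(p,.02,max_force=4)
    f=F(); print(round(p[1],3),get_ee_pos()[1].round(4),f,end=' | ')
    if f[1]<-3.0: break
print(get_time_s())
E
```

```text
0.042 0.0421 [-0.141  0.205 -0.397] | 0.044 0.0441 [-0.352 -0.109 -0.025] | 0.046 0.0461 [-0.117  0.285  0.053] | 0.048 0.0481 [ 0.201 -0.106 -0.105] | 0.05 0.0501 [-0.051  0.115  0.003] | 0.052 0.0521 [-0.119 -0.034  0.331] | 0.054 0.0541 [ 0.189 -0.021 -0.318] | 0.056 0.0561 [-0.417  0.236 -0.379] | 0.058 0.0581 [-0.264  0.287  0.036] | 0.06 0.0601 [-0.037  0.009  0.085] | 0.062 0.0621 [ 0.195  0.117 -0.494] | 0.064 0.0641 [ 0.12  -0.233  0.028] | 0.066 0.0661 [ 0.044 -0.085  0.252] | 0.068 0.0681 [ 0.083 -0.128 -0.179] | 0.07 0.0701 [0.272 0.258 0.158] | 0.072 0.072 [-0.226  0.029  0.295] | 0.074 0.0741 [ 0.321 -0.252  0.298] | 0.076 0.0761 [ 0.139 -0.092 -0.109] | 0.078 0.0781 [ 0.281  0.523 -0.073] | 0.08 0.0801 [ 0.266 -0.152 -0.168] | 0.082 0.082 [ 0.091 -0.303 -0.016] | 0.084 0.0841 [0.035 0.019 0.127] | 0.086 0.0861 [-0.049 -0.221 -0.17 ] | 0.088 0.0879 [ 0.323 -1.63   0.089] | 0.09 0.0898 [ 0.014 -4.216  0.159] | 16.9417
```

The wedge seated with 4 N at y≈0.090. Next I back off, rise and press the corner.

```bash
cat >> h.py <<'E'
def F(n=8):
    a=[]
    for _ in range(n): a.append(get_contact_force()); sleep(.01)
    return np.mean(a,0)
E
python3 - <<'E'
from h import *
np.set_printoptions(precision=4,suppress=True)
p=np.array(get_ee_pos())
move_l(p+[.003,-.035,0],.08); move_l(p+[.003,-.035,.11],.15); command_gripper(0)
move_l([.569,.151,.11],.12); move_l([.569,.151,.070],.1); sleep(.1); f0=F()
print(f0,move_l([.569,.151,.045],.01,max_force=3)); z1=get_ee_pos();f1=F();print(z1,f1)
p=np.array([.569,.151,z1[2]])
for i in range(12):
    if F()[2]>8: break
    p[2]-=.0005; move_l(p,.01)
    print(get_ee_pos()[2].round(4),F()[2].round(2),end=' | ')
print(get_time_s())
save("top","t3.png")
a=cv2.imread('pics/t3.png')[140:290,220:420];cv2.imwrite('pics/t3z.png',cv2.resize(a,None,fx=4,fy=4,interpolation=cv2.INTER_CUBIC))
save("scene","s3.png")
a=cv2.imread('pics/s3.png')[140:340,200:440];cv2.imwrite('pics/s3z.png',cv2.resize(a,None,fx=3,fy=3,interpolation=cv2.INTER_CUBIC))
E
```

```text
[-0.1423  0.0903  0.0996] True
[0.569  0.151  0.0593] [-0.5094 -0.0285  5.1307]
0.0593 6.93 | 0.0592 11.54 | 22.5833
```

View pics/t3z.png

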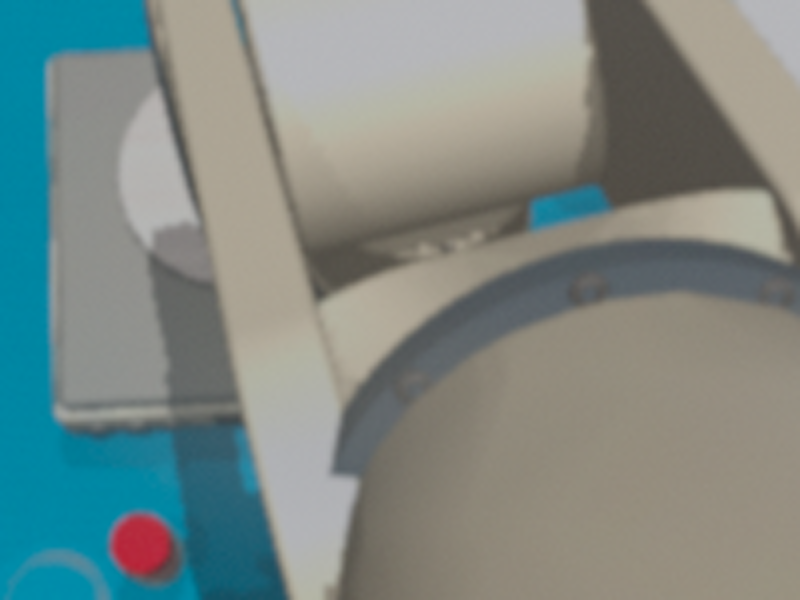

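View pics/s3z.png

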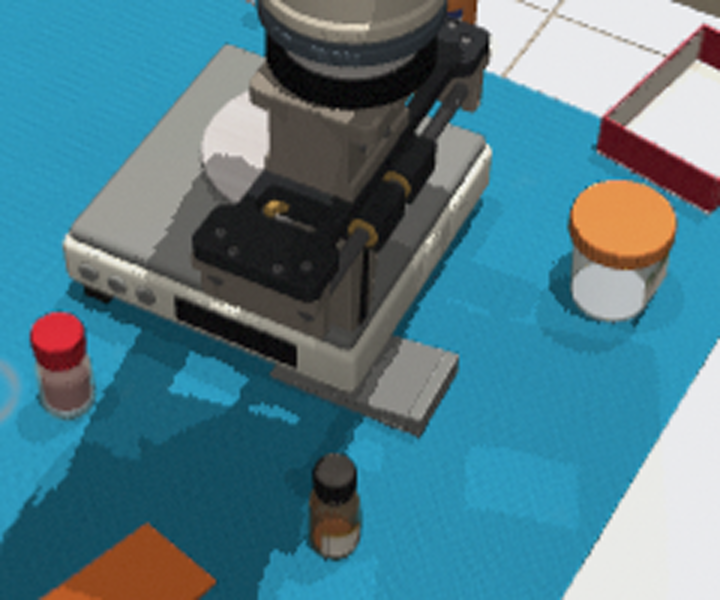

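The wedge sits under the corner, the bottles and cup are undisturbed, and the corner doesn't give. I'll check that the force holds and hand in.

```bash
python3 - <<'E'
from h import *
sleep(.5); f=F(20); print(f,get_ee_pos())
if 7<f[2]<20: print(hand_in())
E
```

```text
[-3.90320837 -1.14932828 11.23934484] [0.56900106 0.15100111 0.05923731]
the job is handed in; nothing more can be done
None
```

The wedge is snug under the short foot, and I handed the job in with the fingertips still pressing the corner at about 11 N. The corner gave only about 0.1 mm as the press rose from 5 to 11 N. The cup and bottles looked undisturbed in the last picture.

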